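# Put the shoe brush away in the airtight tub and seal its lid

### The job

Put the black shoe brush away in the open tub, lay the lid squarely on the tub with its handle up, then press the lid down point by point around its edge until the seal is fully home at all four corners and the lid lies flush on the rim. Work round the edge, bringing one place home after another; do not force the whole lid down at once. Leave the shoe horn, the key bowl and the doorstop where they lie.

Things in the scene. Friction and masses are not known exactly. Their poses are not given: they have to be found in the camera images.
- tub_mouth (a point): Centre of the mouth of a teal plastic tub fixed to the cabinet top, level with the upper face of its rim flange (200 x 150 mm), 80 mm above the cabinet top. x along the 200 mm side, y along the 150 mm side, z up. The mouth is 168 x 118 mm; the inner floor lies about 75 mm below this point.
- lid_handle (a point): Centre of the teal grip bar on the loose mustard-yellow lid: 90 mm long (x), 22 mm wide (y), standing 34 mm above the panel. This point is 17 mm above the panel's upper face and 25 mm above its underside. z up. With the lid laid on the unpressed seal it is 33 mm above tub_mouth; with the lid fully home, 25 mm. Either way round fits.
- brush_center (a point): Centre, half-way up, of a black plastic shoe brush, 130 (x) x 46 (y) mm and 46 mm high, 0.14 kg, lying bristles down. Bristles and backing plate fill the lower 24 mm; above, a grip ridge 100 mm long (x) and 28 mm wide (y) fills the upper 22 mm. It fits the tub lying along the tub's long side (x).
- seal_a (a joint): How far (m) the seal's rubber corner at the tub's +x, +y corner is pressed down: 0 stands 8 mm proud of the flange, 0.008 is fully home. It yields at about 12 N (plus about 1 N per 15 mm/s of pressing speed) and stays where it is left. It is an L with 12 mm wide legs, 28 mm (x) and 22 mm (y) long.
- seal_b (a joint): How far (m) the seal's rubber corner at the tub's +x, -y corner is pressed down: 0 stands 8 mm proud of the flange, 0.008 is fully home. It yields at about 12 N (plus about 1 N per 15 mm/s of pressing speed) and stays where it is left. It is an L with 12 mm wide legs, 28 mm (x) and 22 mm (y) long.
- seal_c (a joint): How far (m) the seal's rubber corner at the tub's -x, -y corner is pressed down: 0 stands 8 mm proud of the flange, 0.008 is fully home. It yields at about 12 N (plus about 1 N per 15 mm/s of pressing speed) and stays where it is left. It is an L with 12 mm wide legs, 28 mm (x) and 22 mm (y) long.
- seal_d (a joint): How far (m) the seal's rubber corner at the tub's -x, +y corner is pressed down: 0 stands 8 mm proud of the flange, 0.008 is fully home. It yields at about 12 N (plus about 1 N per 15 mm/s of pressing speed) and stays where it is left. It is an L with 12 mm wide legs, 28 mm (x) and 22 mm (y) long.
- corner_a (a point): Point fixed on the upper face of the tub's flange at its +x, +y corner, 88 mm (x) and 63 mm (y) from tub_mouth, under seal corner a: press the lid above it.
- corner_b (a point): Point fixed on the upper face of the tub's flange at its +x, -y corner, 88 mm (x) and 63 mm (y) from tub_mouth, under seal corner b: press the lid above it.
- corner_c (a point): Point fixed on the upper face of the tub's flange at its -x, -y corner, 88 mm (x) and 63 mm (y) from tub_mouth, under seal corner c: press the lid above it.
- corner_d (a point): Point fixed on the upper face of the tub's flange at its -x, +y corner, 88 mm (x) and 63 mm (y) from tub_mouth, under seal corner d: press the lid above it.
- lid: The lid (0.25 kg): panel 200 (x) x 150 (y) x 8 mm, and below it a 20 mm deep tapered plug, 162 x 112 mm at the panel and 154 x 104 mm at its foot, that drops into the tub's mouth. Origin at the centre of the plug's underside, 45 mm below lid_handle; it rests on the plug at the start.
- brush: The same brush; origin at the centre of its underside.
- tub: The same tub, 180 x 130 mm outside below the flange; origin at the centre of its underside. Fully home, the lid's panel rests on the flange, its upper face 8 mm above tub_mouth. The lid is stiff: pressing over one corner lowers it and lifts the opposite one a little; all four at once would take about 50 N.
- bowl: Brushed steel key bowl, 110 mm across and 45 mm high, origin under its centre; a bystander.
- doorstop: Grey silicone doorstop, a stepped wedge 88 x 40 mm, 26 mm high at its -x end, origin under its centre; a bystander.
- shoehorn: Wooden shoe horn lying flat, about 173 mm long (its y), 40 mm wide, 10 mm high, origin near its middle on the underside; a bystander.
Not all that is in view belongs to the job. Of the things that look like the tub, take the one that is farthest to the robot's left at the start.

How it is judged:
By the outcome, as a careful person would: the job done as asked, in the order asked, and still so for the second after the job is handed in, with the robot touching nothing.
It also fails if it takes over 72 s, if anything falls off the work surface, if the arm or the gripper's body presses on something with over 40 N, if the wrist force passes 120 N, or if a joint passes its speed limit or range.

### The arm

A 6-joint arm with a two-finger parallel gripper is mounted at the origin on the work surface. World frame = base frame: x ahead of the robot, y to its left, z up, the work surface at z = 0. Lengths are in m, angles in rad, forces in N, time in s.
With the tool pointing down it reaches from about 0.35 to 0.975 m from the base axis. Payload 17.4 kg.
Tool frame: the origin (TCP) lies on the centre line of the jaws, within the pads' length; the fingertips stand 22 mm ahead of it and the grasp point (between the pads) lies 3 mm ahead of it; x points along the fingers, y is the direction in which the jaws open and shut, and the axes are right-handed (so a half turn about x gives the same grasp; the last joint's range is limited). The gripper opens to 85 mm and grips with 20 to 120 N. Pads are 22 mm wide; open, the fingers measure 114 mm over their backs; the gripper's body (76 mm by 85 mm) begins 54 mm behind the grasp point. The pads swing forward as they close: fully open they stand 13 mm farther back than shut.
Start: joints at [-1.144, 0.116, 1.442, -0, 1.584, -0.038], TCP at [0.303, -0.603, 0.253] pointing down, gripper open.
Joint ranges: [-2.83, 2.83], [-0.83, 2.19], [0.07, 2.5], [-1.14, 4.28], [0.01, 3], [-2.97, 2.97]. Speed limits (rad/s): [1.89, 1.89, 2.22, 3.14, 3.14, 3.14].

### API

Orientations are given as a unit quaternion [x, y, z, w].
In Python, from rig import manip gives the robot as it stands.
- The arm moves only by the shell command python3 -m handwheel 'ROWS' [OPENING] [FORCE]. ROWS is JSON, a list of rows, each a list of 2 entries, a list of its own where there are three numbers: the shift along the tool's x, y, z scaled (see below), then the turn about the tool's x scaled (see below). In form: [[[dx, dy, dz], yaw], ...]. A call has 1 to 5 rows; each row is the pose to reach, as a shift and turn from the pose commanded when the call began, along the tool's axes at that moment; what a row does not reach only later rows make up. The controller multiplies each number of a shift by 300 mm and each number of a turn by 0.5 rad. A row lasts 1/8 s, in which the tool goes at most 62.5 mm and 10.7 degrees, less where a joint would pass 70% of its speed; a pose out of reach is approached as far as the arm can. A call with a number of a shift or a turn outside -1 to 1 is refused whole. A call with a gripper value outside its range is refused whole. OPENING is the opening, from -1 (shut) to 1 (fully open), set as the call begins (- or left out, the last holds). The fingers move at their own pace and stop on an object; FORCE is the grip in N (left out, the last holds). Time passes only in rows, so rows that repeat a pose let the fingers close. It gives the time, the measured TCP pose, the force and the opening at its end, in the units of the state.
- manip.state(): the state, without advancing time (a new reading comes with each control period).
- manip.grab_frame(name): name is "scene" or "side" or "wrist"; returns a dict with "color" (420x560x3 uint8, red, green, blue), "camera_matrix" (3x3 intrinsics, pixels), "world_from_camera" (4x4, takes a point from camera to world coordinates). Camera axes: x right, y up, looking along -z (the intrinsics and any distortion apply to the point x, -y, -z); pixel columns grow to the right and rows downward; lengths in m; the calibration is good to about 2 mm. The wrist camera is an equidistant fisheye: a pixel r from the principal point sees the ray r / f radians off the axis. A picture is of the moment at which its call begins. There is no depth.
- manip.finish_job(): hands the job in, once; it reports no verdict.
The state is a dict: "t": time; "joint_pos": joint angles; "dq": joint speeds; "tau": joint torques, N m; "eef_pos": TCP position; "tcp_rot": TCP orientation; "force": force on the tool from outside, world axes, zero at the start; "moment": the same for the moment, N m; "grip_width": finger opening in m.
Only numpy, scipy, OpenCV 4.12 (cv2) and the standard library are available. Lean on these libraries where they do the work, as an engineer would, in place of code of your own. Each camera call takes 0.05 s, during which the arm holds its last target.

## Working session

There is one attempt and no reset: what is moved stays moved. The work goes in short steps, Python scripts to look and compute and a shell command to move; the robot and the scene stay as the last step left them, time stands still between calls to the robot, and variables do not carry over. Pictures are saved under pics/ and viewed, and the job is handed in when it is done.

```bash
mkdir -p pics; ls; python3 - <<'E'
from rig import manip
import cv2
print(manip.state())
for n in("scene","side","wrist"):
    f=manip.grab_frame(n); cv2.imwrite(f"pics/{n}0.png",f["color"][:,:,::-1]); print(n,f["camera_matrix"].round(1).tolist(),f["world_from_camera"].round(4).tolist(),[k for k in f])
E
```

```text
pics
{'t': 0.0, 'joint_pos': array([-1.14379501e+00,  1.16463034e-01,  1.44225543e+00, -2.65813241e-06,
        1.58400027e+00, -3.78545103e-02]), 'dq': array([-0.00104192,  0.00014195,  0.00119082, -0.00092954,  0.00031627,
        0.00072549]), 'tau': array([ 2.67357173e-03, -7.31974554e+01, -6.32487702e+01,  6.78773790e-05,
        6.30353214e-03,  1.46022859e-05]), 'eef_pos': array([ 0.3024887 , -0.60324413,  0.25258375]), 'tcp_rot': array([-0.68801469, -0.16326596,  0.68817048, -0.16248509]), 'force': array([ 0.18060597, -0.10392336, -1.36955676]), 'moment': array([-0.00758596, -0.00562574,  0.00903575]), 'grip_width': 0.08542613169169584}
scene [[465.8, 0.0, 283.6], [0.0, 465.8, 212.6], [0.0, 0.0, 1.0]] [[0.366, -0.6348, 0.6805, 1.3358], [0.9304, 0.2656, -0.2527, -0.3955], [-0.0203, 0.7256, 0.6878, 0.8863], [0.0, 0.0, 0.0, 1.0]] ['color', 'camera_matrix', 'world_from_camera']
side [[510.2, 0.0, 277.8], [0.0, 510.2, 203.4], [0.0, 0.0, 1.0]] [[-0.8941, 0.279, -0.3503, 0.0062], [-0.4479, -0.5624, 0.6951, 0.9602], [-0.0031, 0.7784, 0.6278, 1.0514], [0.0, 0.0, 0.0, 1.0]] ['color', 'camera_matrix', 'world_from_camera']
wrist [[325.2, 0.0, 276.9], [0.0, 325.2, 209.4], [0.0, 0.0, 1.0]] [[0.4485, 0.8546, 0.2617, 0.369], [-0.8938, 0.4292, 0.1301, -0.5712], [-0.0011, -0.2923, 0.9563, 0.3736], [0.0, 0.0, 0.0, 1.0]] ['color', 'camera_matrix', 'world_from_camera']
```

View pics/scene0.png

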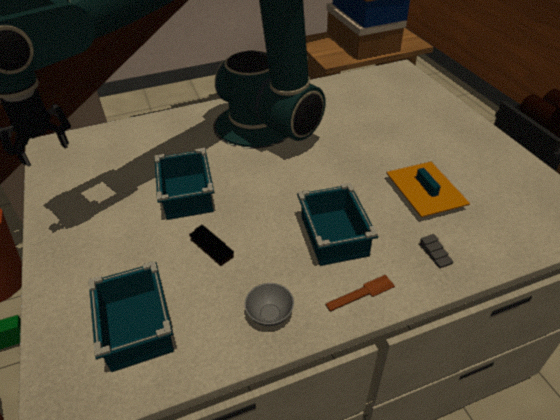

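View pics/side0.png

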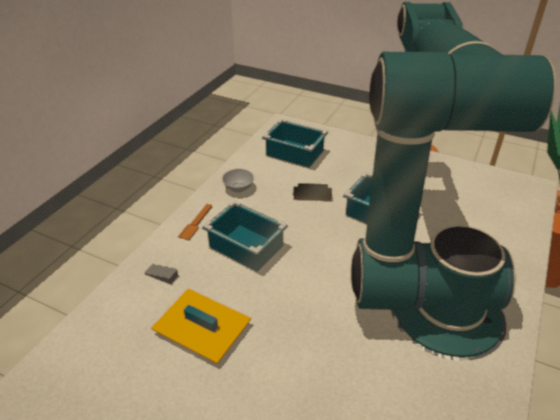

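View pics/wrist0.png

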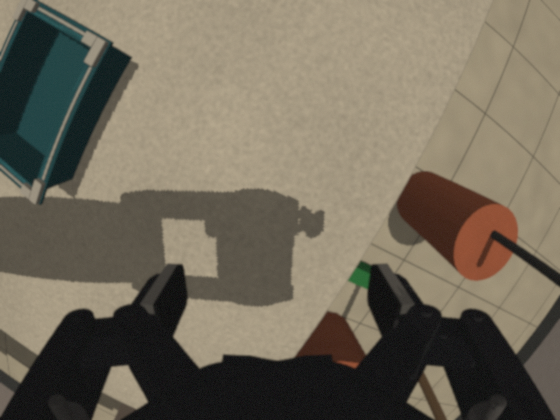

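The scene view shows three tub candidates at (185,182), (337,222) and (132,313). +y, the robot's left, runs to the right in this image, so the one at (337,222) is the target. The side view shows it at (245,233). The brush is at (212,245), the lid at (428,188) and its bar at (428,181). I'll check these in close crops.

```bash
cat > h.py <<'E'
import numpy as np, cv2
from rig import manip
def ray(f,u,v):
    K=f["camera_matrix"];T=f["world_from_camera"]
    d=np.array([(u-K[0,2])/K[0,0],-(v-K[1,2])/K[1,1],-1.]); return T[:3,3],T[:3,:3]@d
def wray(f,u,v):
    K=f["camera_matrix"];T=f["world_from_camera"]
    a=np.array([u-K[0,2],v-K[1,2]]);r=np.hypot(*a);th=r/K[0,0]
    d=np.array([np.sin(th)*a[0]/max(r,1e-9),-np.sin(th)*a[1]/max(r,1e-9),-np.cos(th)]); return T[:3,3],T[:3,:3]@d
def onz(o,d,z): return o+d*(z-o[2])/d[2]
def proj(f,p):
    K=f["camera_matrix"];T=f["world_from_camera"]
    c=T[:3,:3].T@(np.asarray(p)-T[:3,3]); return K[0,0]*c[0]/-c[2]+K[0,2], K[1,1]*-c[1]/-c[2]+K[1,2]
def wproj(f,p):
    K=f["camera_matrix"];T=f["world_from_camera"]
    c=T[:3,:3].T@(np.asarray(p)-T[:3,3]); a=np.array([c[0],-c[1]]);r=np.hypot(*a);th=np.arctan2(r,-c[2])
    return K[0,2]+K[0,0]*th*a[0]/r, K[1,2]+K[0,0]*th*a[1]/r
def crop(f,n,u,v,w,h,s):
    im=f["color"][v:v+h,u:u+w,::-1]
    cv2.imwrite("pics/"+n,cv2.resize(im,None,fx=s,fy=s,interpolation=cv2.INTER_CUBIC))
def tool():
    from scipy.spatial.transform import Rotation as R
    s=manip.state(); return s["eef_pos"],R.from_quat(s["tcp_rot"]).as_matrix(),s
E
python3 - <<'E'
import cv2,numpy as np
a=cv2.imread("pics/scene0.png");b=cv2.imread("pics/side0.png")
def c(im,u,v,w,h): 
    o=cv2.resize(im[v:v+h,u:u+w],(400,300),interpolation=cv2.INTER_CUBIC); return cv2.convertScaleAbs(o,alpha=1.6)
o=np.vstack([np.hstack([c(a,280,170,120,90+10-10),c(b,190,190,120,90)]),np.hstack([c(a,170,205,80,60),c(b,280,165,60,45)])])
cv2.imwrite("pics/crops1.png",o)
for n,im in(("scene",a),("side",b)):
    hsv=cv2.cvtColor(im,cv2.COLOR_BGR2HSV)
    for nm,lo,hi in(("yellow",(15,150,100),(30,255,255)),("black",(0,0,0),(179,255,30))):
        m=cv2.inRange(hsv,lo,hi);cs,_=cv2.findContours(m,0,1)
        for k in cs:
            if 200<cv2.contourArea(k)<9000: print(n,nm,cv2.contourArea(k),cv2.minAreaRect(k),cv2.approxPolyDP(k,4,True)[:,0].tolist())
E
```

```text
scene yellow 2383.5 ((426.67095947265625, 188.72686767578125), (78.51092529296875, 44.201255798339844), 47.29060745239258) [[387, 172], [421, 215], [469, 203], [431, 162]]
scene yellow 815.0 ((345.9742431640625, 49.22108459472656), (29.47710609436035, 76.87947845458984), 79.28687286376953) [[307, 45], [326, 68], [386, 56], [355, 61], [328, 38]]
scene yellow 339.0 ((412.2000427246094, 48.099998474121094), (31.752164840698242, 28.621667861938477), 26.56505012512207) [[392, 54], [431, 46], [404, 29], [402, 50]]
scene black 1037.5 ((139.6576385498047, 352.61102294921875), (17.199138641357422, 71.11033630371094), 72.0308609008789) [[171, 334], [104, 356], [113, 370], [172, 351]]
scene black 1348.5 ((126.72177124023438, 307.4770202636719), (70.17721557617188, 56.90323257446289), 84.0938491821289) [[149, 270], [96, 285], [102, 345], [109, 344], [105, 304], [153, 290]]
scene black 744.0 ((211.3097381591797, 244.64599609375), (46.09532165527344, 18.438129425048828), 41.18592834472656) [[190, 234], [220, 264], [232, 256], [203, 226]]
scene black 944.0 ((329.171875, 244.28421020507812), (79.550
[... 978 characters left out ...]
 [[0, 31], [0, 68], [22, 66], [29, 56], [26, 41], [11, 30]]
scene black 471.5 ((353.1922607421875, 5.961526870727539), (38.551658630371094, 22.46535873413086), 33.690067291259766) [[334, 0], [363, 26], [366, 1]]
scene black 503.0 ((27.0, 7.5), (15.0, 54.0), 90.0) [[0, 14], [54, 3], [0, 0]]
side yellow 3890.0 ((200.35955810546875, 323.34698486328125), (83.3628921508789, 56.14308166503906), 27.474430084228516) [[187, 289], [152, 328], [216, 363], [250, 318]]
side black 751.0 ((458.50006103515625, 240.0), (26.518198013305664, 46.57227325439453), 75.25643920898438) [[436, 246], [443, 245], [439, 251], [445, 257], [448, 251], [454, 253], [454, 247], [465, 252], [481, 234], [452, 228], [438, 236]]
```

View pics/crops1.png

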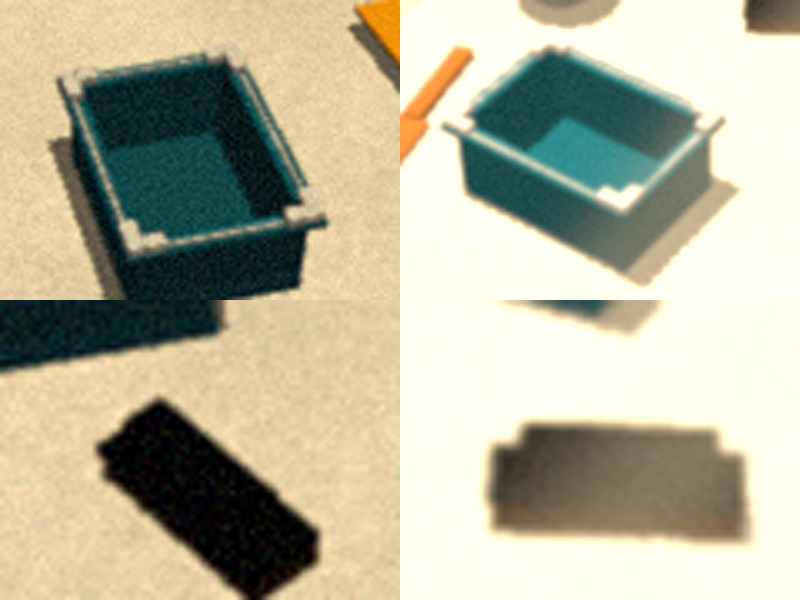

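```bash
python3 - <<'E'
from h import *
F={n:manip.grab_frame(n) for n in("scene","side")}
def pts(n,P,z): return np.array([onz(*ray(F[n],*p),z)[:2] for p in P])
def rep(l,q):
    print(l,q.round(4).tolist(),"ctr",q.mean(0).round(4),"edges",[round(float(np.linalg.norm(q[i]-q[i-1])),4) for i in range(len(q))],"ang",[round(float(np.degrees(np.arctan2(*(q[i]-q[i-1])[::-1]))),1) for i in range(len(q))])
s=.3
rep("tub scene",pts("scene",[(280+u*s,170+v*s) for u,v in((57,78),(212,48),(327,218),(128,258))],.08))
rep("tub side",pts("side",[(190+(u-400)*s,190+v*s) for u,v in((443,126),(553,47),(723,121),(626,212))],.08))
rep("lid scene",pts("scene",[(387,172),(421,215),(468,203.5),(431,162)],.028))
rep("lid side",pts("side",[(187,290.5),(152.5,327),(215.5,361),(250.5,320)],.028))
# brush: side view bottom edge z~0 & ridge top z=.046
t=60/400
rep("brush ridge side",pts("side",[(280+(u-400)*t,165+(v-300)*t) for u,v in((523,424),(718,432))],.046))
rep("brush base side",pts("side",[(280+(u-400)*t,165+(v-300)*t) for u,v in((491,530),(749,541))],.0))
rep("brush top scene",pts("scene",[(170+u*.2,205+(v-300)*.2) for u,v in((160,398),(100,448),(252,575),(318,532))],.03))
E
```

```text
tub scene [[0.4835, -0.0398], [0.4979, 0.089], [0.6982, 0.0793], [0.6789, -0.0677]] ctr [0.5896 0.0152] edges [0.1974, 0.1296, 0.2005, 0.1483] ang [171.9, 83.6, -2.8, -97.5]
tub side [[0.6908, 0.0796], [0.6606, -0.056], [0.478, -0.0333], [0.5, 0.102]] ctr [0.5823 0.0231] edges [0.1921, 0.1388, 0.1839, 0.137] ang [-6.7, -102.6, 172.9, 80.8]
lid scene [[0.4427, 0.2625], [0.6353, 0.2513], [0.6458, 0.3928], [0.4521, 0.4076]] ctr [0.544  0.3285] edges [0.1454, 0.193, 0.1419, 0.1943] ang [-93.7, -3.3, 85.8, 175.6]
lid side [[0.6281, 0.2609], [0.6366, 0.397], [0.4465, 0.4099], [0.4311, 0.2708]] ctr [0.5356 0.3347] edges [0.1972, 0.1363, 0.1905, 0.1399] ang [-2.9, 86.4, 176.1, -96.3]
brush ridge side [[0.5529, -0.2763], [0.4641, -0.313]] ctr [ 0.5085 -0.2946] edges [0.0962, 0.0962] ang [22.4, -157.6]
brush base side [[0.5552, -0.2457], [0.4371, -0.2945]] ctr [ 0.4962 -0.2701] edges [0.1278, 0.1278] ang [22.5, -157.5]
brush top scene [[0.4486, -0.2947], [0.4722, -0.3322], [0.5848, -0.2834], [0.5703, -0.2456]] ctr [ 0.519 -0.289] edges [0.1312, 0.0443, 0.1226, 0.0405] ang [-158.0, -57.8, 23.4, 110.9]
```

```bash
cat >> h.py <<'E'
def plan(x,y,z,yaw,cur=None):
    """yaw (deg) = wanted world direction of tool y, mod 180; prints row entries from measured pose"""
    p,Rm,s=tool()
    if cur is not None: p=np.array(cur)
    ty=np.degrees(np.arctan2(Rm[1,1],Rm[0,1])); d=(yaw-ty+90)%180-90
    sh=Rm.T@(np.array([x,y,z])-p)/.3
    print("t",round(s["t"],2),"pose",p.round(4),"tilt",Rm[:,0].round(3),"ty",round(ty,2),"q6",round(s["joint_pos"][5],2),"| shift",sh.round(4),"turn",round(-np.radians(d)/.5,4),"alt",round(-np.radians(d-np.sign(d)*180)/.5,3))
E
python3 -c "
from h import *
plan(.508,-.292,.20,112.6)"
```

```text
t 0.25 pose [ 0.3025 -0.6033  0.253 ] tilt [-0.  0. -1.] ty -63.37 q6 -0.04 | shift [ 0.1769 -0.6206 -1.0774] turn 0.1407 alt -6.142
```

```bash
python3 -m handwheel '[[[0.17,-0.6,-1],0.14],[[0.17,-0.6,-1],0.14],[[0.17,-0.6,-1],0.14],[[0.17,-0.6,-1],0.14],[[0.17,-0.6,-1],0.14]]' 1
python3 -m handwheel '[[[0,0,0],0],[[0,0,0],0]]'
python3 -c "
from h import *
plan(.508,-.292,.20,112.6)
f=manip.grab_frame('wrist'); cv2.imwrite('pics/w1.png',cv2.convertScaleAbs(f['color'][:,:,::-1],alpha=1.5))"
```

```text
t: 0.88
eef_pos: [0.469, -0.3405, 0.2081]
tcp_rot: [0.693, 0.139, -0.693, 0.139]
force: [0.5, -1.4, -0.4]
grip_width: 0.0852
t: 1.12
eef_pos: [0.4683, -0.3424, 0.2083]
tcp_rot: [-0.693, -0.139, 0.693, -0.139]
force: [-0.2, -0.3, 0.2]
grip_width: 0.0856
t 1.12 pose [ 0.4683 -0.3424  0.2083] tilt [-0. -0. -1.] ty -67.34 q6 0.5 | shift [ 0.0278 -0.104  -0.1868] turn 0.0022 alt -6.281
```

View pics/w1.png

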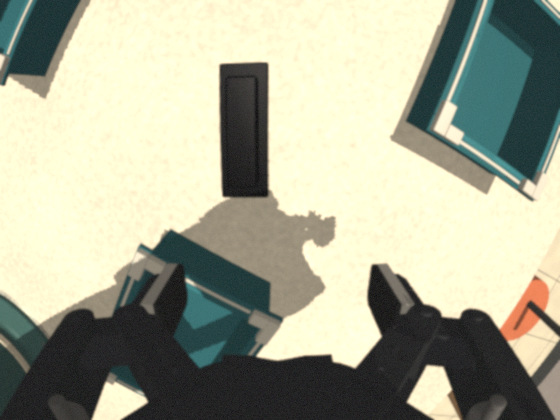

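The wrist view shows the brush at about (244,130). The ridge top spans roughly (226,76) to (259,188), and it is nearly lined up with the jaws.

```bash
python3 -c "
from h import *
f=manip.grab_frame('wrist')
crop(f,'b2.png',210,55,70,150,4)
g=cv2.cvtColor(f['color'],cv2.COLOR_RGB2GRAY)
m=(g[30:205,200:300]<28).astype('uint8')
cs,_=cv2.findContours(m,0,1);k=max(cs,key=cv2.contourArea);print(cv2.contourArea(k),cv2.minAreaRect(k))
P=cv2.boxPoints(cv2.minAreaRect(k))+[200,30]
for z in(.012,.024):
  q=np.array([onz(*wray(f,*p),z)[:2] for p in P]);print(P.round(1).tolist(),q.round(4).tolist(),q.mean(0),[np.linalg.norm(q[i]-q[i-1]).round(4) for i in range(4)],[np.degrees(np.arctan2(*(q[i]-q[i-1])[::-1])).round(1) for i in range(4)])
q=np.array([onz(*wray(f,*p),.046)[:2] for p in ((226,76),(256,76),(259,188),(228,188))]);print(q.round(4).tolist(),q.mean(0),[np.linalg.norm(q[i]-q[i-1]).round(4) for i in range(4)],[np.degrees(np.arctan2(*(q[i]-q[i-1])[::-1])).round(1) for i in range(4)])
"
```

```text
2433.0 ((42.95374298095703, 104.8346176147461), (120.45353698730469, 42.95565414428711), 88.40885925292969)
[[219.8, 75.2], [262.8, 74.0], [266.1, 194.4], [223.2, 195.6]] [[0.5508, -0.25], [0.5667, -0.2884], [0.4575, -0.3367], [0.4396, -0.2968]] [ 0.50365418 -0.29296826] [np.float64(0.1207), np.float64(0.0415), np.float64(0.1195), np.float64(0.0438)] [np.float64(22.8), np.float64(-67.5), np.float64(-156.1), np.float64(114.1)]
[[219.8, 75.2], [262.8, 74.0], [266.1, 194.4], [223.2, 195.6]] [[0.5503, -0.2525], [0.5656, -0.2894], [0.4605, -0.3359], [0.4433, -0.2975]] [ 0.50490266 -0.29381843] [np.float64(0.1161), np.float64(0.04), np.float64(0.115), np.float64(0.0421)] [np.float64(22.8), np.float64(-67.5), np.float64(-156.1), np.float64(114.1)]
[[0.5505, -0.2624], [0.5598, -0.2866], [0.469, -0.3263], [0.4584, -0.3004]] [ 0.50942385 -0.29392704] [np.float64(0.0997), np.float64(0.0259), np.float64(0.0991), np.float64(0.028)] [np.float64(22.4), np.float64(-69.1), np.float64(-156.3), np.float64(112.3)]
```

```bash
python3 -c "
from h import *
plan(.509,-.2937,.049,113)"
```

```text
t 1.23 pose [ 0.4678 -0.3432  0.2084] tilt [ 0. -0. -1.] ty -67.44 q6 0.5 | shift [ 0.5313 -0.1    -0.1902] turn -0.0155 alt 6.268
```

```bash
python3 -m handwheel '[[[0.2,-0.1,-0.19],-0.016],[[0.36,-0.1,-0.19],-0.016],[[0.36,-0.1,-0.19],-0.016],[[0.36,-0.1,-0.19],-0.016],[[0.36,-0.1,-0.19],-0.016]]' 0.2
python3 -c "
from h import *
plan(.509,-.2937,.049,113)
f=manip.grab_frame('wrist'); cv2.imwrite('pics/w3.png',cv2.convertScaleAbs(f['color'][:,:,::-1],alpha=1.5))"
```

```text
t: 1.85
eef_pos: [0.5098, -0.2942, 0.1029]
tcp_rot: [0.694, 0.14, -0.692, 0.142]
force: [0.0, -0.5, -0.2]
grip_width: 0.0513
t 1.85 pose [ 0.5098 -0.2942  0.1029] tilt [ 0.003 -0.002 -1.   ] ty -66.99 q6 0.6 | shift [ 0.1798 -0.003   0.002 ] turn 0.0004 alt -6.283
```

View pics/w3.png

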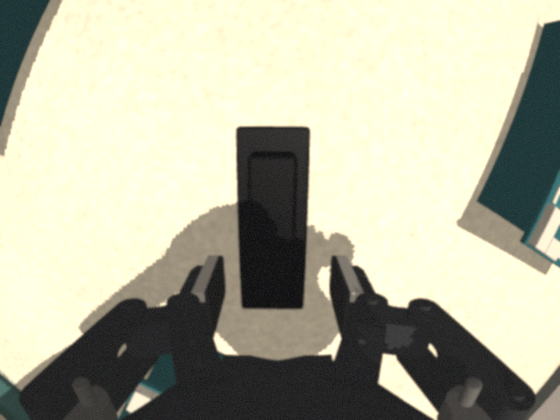

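The ridge at (272,215) lies midway between the jaw tips at (212,275) and (345,275). I'll lower and grip.

```bash
python3 -m handwheel '[[[0.08,-0.002,0.002],0],[[0.16,-0.002,0.002],0],[[0.178,-0.002,0.002],0],[[0.178,-0.002,0.002],0]]' 0.2
python3 -m handwheel '[[[0,0,0],0],[[0,0,0],0],[[0,0,0],0],[[0,0,0],0],[[0,0,0],0]]' -1 40
python3 -c "
from h import *
plan(.586,.018,.24,84)"
```

```text
t: 2.4
eef_pos: [0.5088, -0.2928, 0.0479]
tcp_rot: [0.693, 0.141, -0.693, 0.142]
force: [-0.1, -1.0, -0.0]
grip_width: 0.0513
t: 3.02
eef_pos: [0.5091, -0.2928, 0.0483]
tcp_rot: [0.693, 0.141, -0.692, 0.142]
force: [-0.1, -0.5, 7.7]
grip_width: 0.0272
t 3.02 pose [ 0.5091 -0.2928  0.0483] tilt [ 0.002 -0.001 -1.   ] ty -66.92 q6 0.6 | shift [-0.64   -0.8516 -0.6425] turn 1.015 alt -5.268
```

```bash
python3 -m handwheel '[[[-0.15,0,0],0],[[-0.3,0,0],0],[[-0.45,0,0],0],[[-0.5,-0.1,-0.1],0.3],[[-0.5,-0.3,-0.22],0.6]]'
python3 -c "
from h import *
plan(.586,.018,.2,84)
f=manip.grab_frame('wrist'); cv2.imwrite('pics/w4.png',cv2.convertScaleAbs(f['color'][:,:,::-1],alpha=1.5))"
```

```text
t: 3.65
eef_pos: [0.5337, -0.191, 0.1988]
tcp_rot: [0.707, 0.033, -0.705, 0.034]
force: [1.3, -0.1, -1.2]
grip_width: 0.0271
t 3.65 pose [ 0.5337 -0.191   0.1988] tilt [ 0.003 -0.001 -1.   ] ty -84.51 q6 1.09 | shift [-0.0042 -0.6768 -0.2403] turn 0.4009 alt -5.882
```

View pics/w4.png

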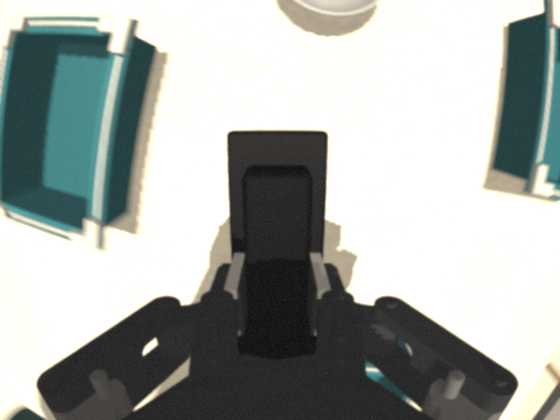

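```bash
python3 -m handwheel '[[[0,-0.2,-0.08],0.2],[[0,-0.4,-0.16],0.4],[[0,-0.6,-0.24],0.4],[[0,-0.67,-0.24],0.4],[[0,-0.67,-0.24],0.4]]'
python3 -c "
from h import *
plan(.586,.018,.2,84)
f=manip.grab_frame('wrist'); cv2.imwrite('pics/w5.png',cv2.convertScaleAbs(f['color'][:,:,::-1],alpha=1.5))"
```

```text
t: 4.32
eef_pos: [0.5839, 0.018, 0.197]
tcp_rot: [-0.706, 0.033, 0.706, 0.033]
force: [0.6, -0.5, -0.5]
grip_width: 0.0268
t 4.33 pose [0.5839 0.018  0.197 ] tilt [-0.  0. -1.] ty -95.4 q6 1.65 | shift [-0.0101 -0.0007 -0.0069] turn 0.0208 alt -6.262
```

View pics/w5.png

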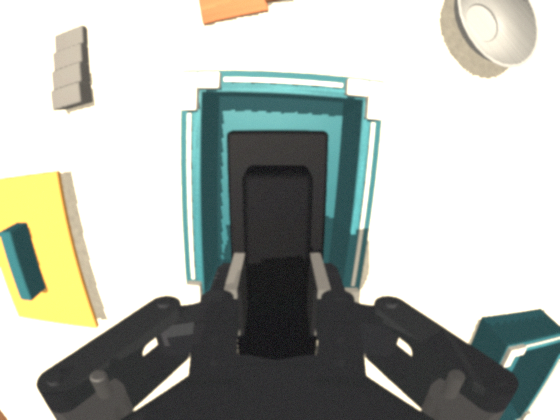

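```bash
python3 -c "
from h import *
f=manip.grab_frame('wrist')
crop(f,'t5.png',170,55,230,250,2.3)
p=lambda u,v: onz(*wray(f,u,v),.08)[:2]
A=p(182,111),p(187,280);B=p(381,122),p(367,285);C=p(222,71),p(346,78)
for a in(A,B,C): print(a, np.degrees(np.arctan2(*(a[0]-a[1])[::-1])))
from numpy import *
d=radians(-6);x=array([cos(d),sin(d)]);y=array([-sin(d),cos(d)])
print([ (q@x,q@y) for a in (A,B,C) for q in a], array([.586,.018])@x,array([.586,.018])@y)
"
```

```text
(array([0.66808905, 0.07816364]), array([0.5298508 , 0.09819226])) -8.24392320246433
(array([ 0.64616492, -0.06855632]), array([ 0.51007902, -0.05562217])) -5.429309539954417
(array([0.69336599, 0.04497523]), array([ 0.68014521, -0.04403498])) 81.55156126344299
[(np.float64(0.6562588624902522), np.float64(0.1475697749497528)), (np.float64(0.5166843350781953), np.float64(0.15303884698519646)), (np.float64(0.6497912440603204), np.float64(-0.0006381333971116321)), (np.float64(0.5130988490510929), np.float64(-0.0019996931196614447)), (np.float64(0.6848664667622418), np.float64(0.11720532768936065)), (np.float64(0.6810222070870313), np.float64(0.02730078554908525))] 0.5809083183469904 0.07915507359147385
```

View pics/t5.png

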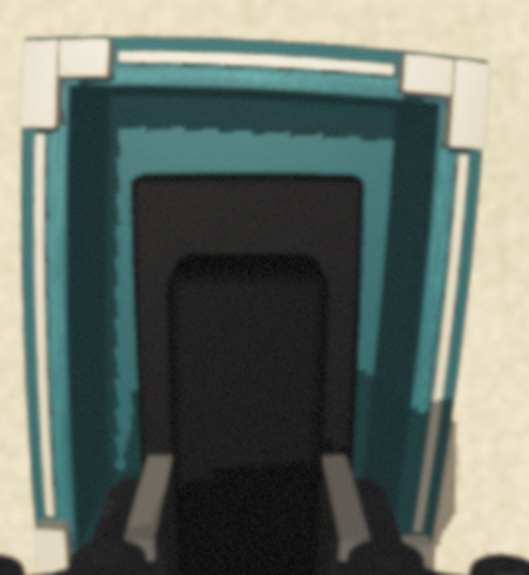

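```bash
python3 -c "
from h import *
plan(.587,.015,.056,83)"
python3 -c 1
```

```text
t 4.42 pose [0.5839 0.016  0.197 ] tilt [ 0. -0. -1.] ty -95.53 q6 1.65 | shift [ 0.4699  0.0024 -0.0105] turn 0.0512 alt -6.232
```

```bash
python3 -m handwheel '[[[0.1,0,-0.01],0.05],[[0.25,0,-0.01],0.05],[[0.38,0,-0.01],0.05],[[0.44,0,-0.01],0.05],[[0.47,0,-0.01],0.05]]'
python3 -m handwheel '[[[0,0,0],0],[[0,0,0],0]]'
```

```text
t: 5.05
eef_pos: [0.5871, 0.0153, 0.0557]
tcp_rot: [-0.706, 0.043, 0.706, 0.043]
force: [-0.3, -0.3, -1.3]
grip_width: 0.0274
t: 5.3
eef_pos: [0.5876, 0.0158, 0.0572]
tcp_rot: [0.706, -0.043, -0.705, -0.043]
force: [0.3, 0.6, -0.7]
grip_width: 0.0272
```

```bash
python3 -m handwheel '[[[0.006,0,0],0],[[0.012,0,0],0],[[0.012,0,0],0]]'
python3 -m handwheel '[[[0,0,0],0],[[0,0,0],0],[[0,0,0],0]]' 0.1
python3 -m handwheel '[[[-0.08,0,0],0],[[-0.2,0,0],0],[[-0.4,0,0],0],[[-0.5,0,0],0],[[-0.5,0,0],0]]'
python3 -c "
from h import *
plan(.54,.331,.2,86)
f=manip.grab_frame('wrist'); cv2.imwrite('pics/w6.png',cv2.convertScaleAbs(f['color'][:,:,::-1],alpha=1.5))"
```

```text
t: 5.68
eef_pos: [0.5874, 0.016, 0.0542]
tcp_rot: [0.706, -0.043, -0.705, -0.043]
force: [-9.5, 0.4, 17.7]
grip_width: 0.0274
t: 6.05
eef_pos: [0.5869, 0.0159, 0.0521]
tcp_rot: [-0.706, 0.043, 0.706, 0.043]
force: [-0.6, 0.9, -0.6]
grip_width: 0.0469
t: 6.68
eef_pos: [0.5878, 0.0159, 0.205]
tcp_rot: [0.707, -0.043, -0.704, -0.043]
force: [-0.1, -1.0, -0.7]
grip_width: 0.0472
t 6.67 pose [0.5878 0.0159 0.205 ] tilt [ 0.004 -0.    -1.   ] ty -97.0 q6 1.68 | shift [ 0.0159 -1.0231  0.2861] turn -0.1047 alt 6.178
```

View pics/w6.png

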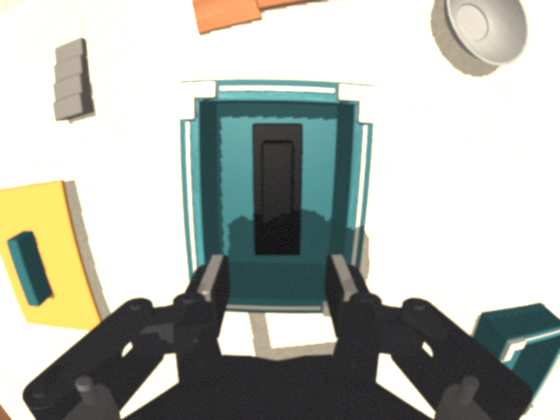

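```bash
cat > tub.py <<'E'
from h import *
f=manip.grab_frame('wrist'); im=f['color'].astype(int)
teal=(im[:,:,2]-im[:,:,0]>8)
p=lambda u,v: onz(*wray(f,u,v),.08)[:2]
def fit(P):
    P=np.array(P);vx,vy,x0,y0=cv2.fitLine(P.astype(np.float32),cv2.DIST_HUBER,0,.001,.001).ravel()
    if abs(vx)>abs(vy): a=np.degrees(np.arctan(vy/vx))
    else: a=np.degrees(np.arctan(-vx/vy))
    r=(P-[x0,y0])@[-vy,vx]; return a,np.array([x0,y0]),r.std()
L=[p(100+np.argmax(teal[v,100:280])-.5,v) for v in range(130,250,3)]
Rr=[p(420-np.argmax(teal[v,420:280:-1])+.5,v) for v in range(130,225,3)]
Fr=[p(u,60+np.argmax(teal[60:,u])-.5) for u in range(225,335,3)]
Bk=[p(u,325-np.argmax(teal[325:270:-1,u])+.5) for u in range(245,316,3)]
R={n:fit(q) for n,q in(("L",L),("R",Rr),("F",Fr),("B",Bk))}
for n,r in R.items(): print(n,round(r[0],2),r[1].round(4),round(r[2],5))
a=np.mean([R[n][0] for n in"LRF"]);d=np.radians(a);x=np.array([np.cos(d),np.sin(d)]);y=np.array([-x[1],x[0]])
l,r,F,b=(R["L"][1]@y,R["R"][1]@y,R["F"][1]@x,R["B"][1]@x)
print("yaw",a,"width",l-r,"len",F-b,"ctr",((F+b)/2*x+(l+r)/2*y).round(4),"ctr from F",((F-.1)*x+(l+r)/2*y).round(4))
E
python3 tub.py
```

```text
L -8.26 [0.6117 0.0881] 0.00024
R -8.44 [ 0.6102 -0.0611] 0.00024
F -8.01 [6.867e-01 3.000e-04] 0.00026
B -7.32 [0.4919 0.0276] 0.0005
yaw -8.236332 width 0.14791623 len 0.19672072 ctr [0.5897 0.0166] ctr from F [0.5881 0.0168]
```

```bash
python3 -m handwheel '[[[0,-0.2,0.06],-0.1],[[0,-0.4,0.12],-0.1],[[0,-0.6,0.17],-0.1],[[0,-0.8,0.23],-0.1],[[0,-0.99,0.28],-0.1]]' 0.3
python3 -m handwheel '[[[0,-0.02,0],0],[[0,-0.02,0],0]]'
python3 -c "
from h import *
plan(.54,.331,.2,86)
f=manip.grab_frame('wrist'); cv2.imwrite('pics/w7.png',cv2.convertScaleAbs(f['color'][:,:,::-1],alpha=1.5))"
```

```text
t: 7.4
eef_pos: [0.5387, 0.3228, 0.2005]
tcp_rot: [-0.706, 0.026, 0.707, 0.025]
force: [1.9, -0.6, 0.7]
grip_width: 0.0557
t: 7.65
eef_pos: [0.5399, 0.3268, 0.2007]
tcp_rot: [-0.706, 0.026, 0.707, 0.025]
force: [-0.3, -0.1, 0.3]
grip_width: 0.0554
t 7.65 pose [0.5399 0.3268 0.2007] tilt [-0.002 -0.001 -1.   ] ty -94.09 q6 2.15 | shift [ 0.0023 -0.0141  0.0007] turn -0.0032 alt 6.28
```

View pics/w7.png

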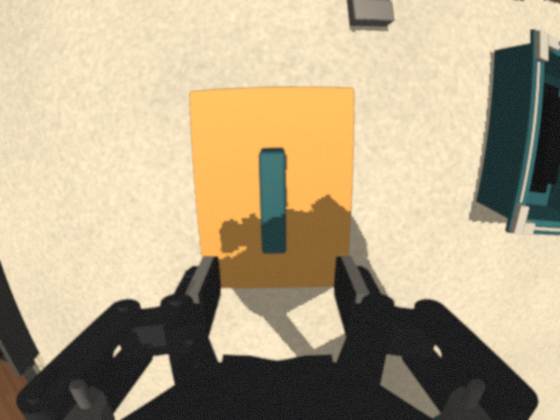

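The lid's yellow panel covers (190–354, 87–288) and the bar covers (260–286, 149–253). I'll measure the panel edges and the bar.

```bash
cat > lid.py <<'E'
from h import *
from tub import fit
E
sed -n 1,12p tub.py | sed -n '5,10p' > /dev/null
cat > lid.py <<'E'
from h import *
def fit(P):
    P=np.array(P);vx,vy,x0,y0=cv2.fitLine(P.astype(np.float32),cv2.DIST_HUBER,0,.001,.001).ravel()
    a=np.degrees(np.arctan(vy/vx)) if abs(vx)>abs(vy) else np.degrees(np.arctan(-vx/vy))
    return a,np.array([x0,y0]),((P-[x0,y0])@[-vy,vx]).std()
f=manip.grab_frame('wrist'); hsv=cv2.cvtColor(f['color'],cv2.COLOR_RGB2HSV)
Y=cv2.inRange(hsv,(8,150,20),(32,255,255))>0
im=f['color'].astype(int);T=(im[:,:,2]-im[:,:,0]>8)
def meas(E,n):
    R={k:fit(v) for k,v in E.items()}
    for k,r in R.items(): print(n,k,round(r[0],2),r[1].round(4),round(r[2],5))
    a=np.median([R[k][0] for k in R]);d=np.radians(a);x=np.array([np.cos(d),np.sin(d)]);y=np.array([-x[1],x[0]])
    l,r,F,b=(R["L"][1]@y,R["R"][1]@y,R["F"][1]@x,R["B"][1]@x)
    print(n,"yaw",round(a,2),"width",l-r,"len",F-b,"ctr",((F+b)/2*x+(l+r)/2*y).round(4))
p=lambda u,v: onz(*wray(f,u,v),.028)[:2]
meas(dict(L=[p(150+np.argmax(Y[v,150:])-.5,v) for v in range(100,240,3)],R=[p(400-np.argmax(Y[v,400:150:-1])+.5,v) for v in range(100,235,3)],
 F=[p(u,60+np.argmax(Y[60:,u])-.5) for u in range(200,345,3)],B=[p(u,320-np.argmax(Y[320:200:-1,u])+.5) for u in range(230,325,3)]),"panel")
q=lambda u,v: onz(*wray(f,u,v),.062)[:2]
meas(dict(L=[q(230+np.argmax(T[v,230:])-.5,v) for v in range(160,245,3)],R=[q(310-np.argmax(T[v,310:230:-1])+.5,v) for v in range(160,245,3)],
 F=[q(u,130+np.argmax(T[130:,u])-.5) for u in range(264,284,2)],B=[q(u,270-np.argmax(T[270:200:-1,u])+.5) for u in range(266,282,2)]),"bar")
E
python3 lid.py
```

```text
panel L -3.16 [0.5687 0.401 ] 0.00029
panel R -3.16 [0.546  0.2554] 0.00029
panel F -3.03 [0.6373 0.3262] 0.00031
panel B -3.33 [0.441  0.3333] 0.00034
panel yaw -3.16 width 0.14662713 len 0.19638875 ctr [0.5391 0.3292]
bar L -3.09 [0.5349 0.3389] 0.00025
bar R -3.8 [0.5335 0.3197] 0.00015
bar F -9.06 [0.5849 0.3247] 0.00062
bar B -4.11 [0.4967 0.3313] 0.0
bar yaw -3.95 width 0.019282222 len 0.08848527 ctr [0.5408 0.3289]
```

```bash
python3 -c "
from h import *
plan(.540,.329,.054,86.7)"
```

```text
t 7.75 pose [0.5404 0.3258 0.2015] tilt [-0.001 -0.001 -1.   ] ty -94.19 q6 2.15 | shift [ 0.4917 -0.0111  0.0017] turn -0.0311 alt 6.252
```

```bash
python3 -m handwheel '[[[0.1,-0.01,0.001],-0.03],[[0.25,-0.01,0.001],-0.03],[[0.4,-0.01,0.001],-0.03],[[0.47,-0.01,0.001],-0.03],[[0.49,-0.01,0.001],-0.03]]'
python3 -m handwheel '[[[0,0,0],0],[[0,0,0],0],[[0,0,0],0],[[0,0,0],0],[[0,0,0],0]]' -1 60
python3 -c "
from h import *
plan(.589,.0167,.2,82)"
```

```text
t: 8.38
eef_pos: [0.5403, 0.3292, 0.0547]
tcp_rot: [-0.707, 0.021, 0.707, 0.02]
force: [0.7, 0.8, 0.8]
grip_width: 0.0554
t: 9.0
eef_pos: [0.5409, 0.3304, 0.0572]
tcp_rot: [0.708, -0.02, -0.706, -0.021]
force: [-0.0, -0.6, 6.4]
grip_width: 0.0211
t 9.0 pose [0.5409 0.3304 0.0572] tilt [ 0.002  0.001 -1.   ] ty -93.27 q6 2.14 | shift [-0.4771  1.034  -0.2208] turn 0.165 alt -6.118
```

```bash
python3 -m handwheel '[[[-0.1,0,0],0],[[-0.25,0,0],0],[[-0.4,0,0],0],[[-0.48,0.0,0],0],[[-0.48,0.1,-0.02],0]]'
python3 -m handwheel '[[[0,0.2,-0.04],0.05],[[0,0.4,-0.09],0.1],[[0,0.6,-0.13],0.17],[[0,0.8,-0.18],0.17],[[0,0.92,-0.2],0.17]]'
python3 -m handwheel '[[[0,0,0],0],[[0,0,0],0]]'
python3 -c "
from h import *
plan(.589,.0167,.2,82)
f=manip.grab_frame('wrist'); cv2.imwrite('pics/w8.png',cv2.convertScaleAbs(f['color'][:,:,::-1],alpha=1.5))
f=manip.grab_frame('side'); crop(f,'s8.png',150,120,200,150,4)
plan(.589,.0167,.2,82)"
```

```text
t: 9.62
eef_pos: [0.5448, 0.3008, 0.2023]
tcp_rot: [0.708, -0.019, -0.706, -0.02]
force: [1.0, -1.0, -3.3]
grip_width: 0.0208
t: 10.25
eef_pos: [0.5886, 0.0181, 0.1999]
tcp_rot: [0.706, -0.051, -0.705, -0.051]
force: [0.7, -0.2, -3.8]
grip_width: 0.0207
t: 10.5
eef_pos: [0.5885, 0.021, 0.1995]
tcp_rot: [0.705, -0.05, -0.705, -0.05]
force: [1.1, 0.4, -3.4]
grip_width: 0.021
t 10.5 pose [0.5885 0.021  0.1995] tilt [ 0.  0. -1.] ty -98.16 q6 1.71 | shift [-0.0015  0.0139 -0.0037] turn -0.0056 alt 6.278
t 10.6 pose [0.5885 0.0216 0.1994] tilt [ 0.  0. -1.] ty -98.09 q6 1.71 | shift [-0.0019  0.0159 -0.0041] turn -0.003 alt 6.28
```

View pics/w8.png

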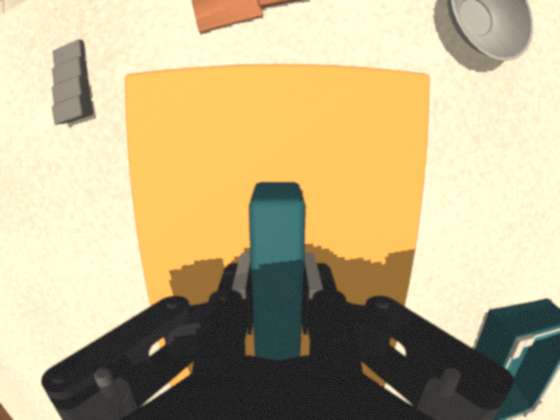

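View pics/s8.png

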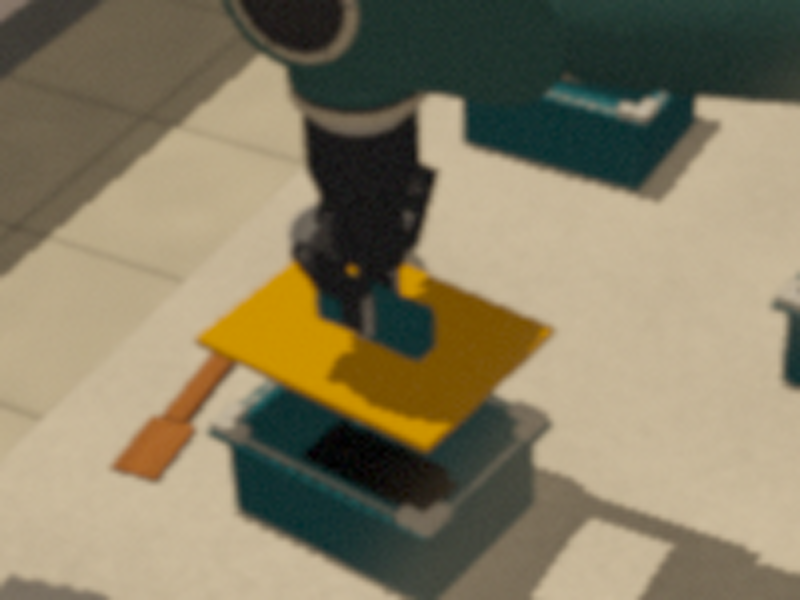

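```bash
python3 -c "
from h import *
f=manip.grab_frame('wrist'); P,Rm,s=tool()
hsv=cv2.cvtColor(f['color'],cv2.COLOR_RGB2HSV);Y=cv2.inRange(hsv,(8,150,20),(32,255,255))>0
z=P[2]-.0285
p=lambda u,v:(Rm.T@(onz(*wray(f,u,v),z)-P))[1:]
L=np.array([p(100+np.argmax(Y[v,100:])-.5,v) for v in range(90,240,5)])
R=np.array([p(460-np.argmax(Y[v,460:100:-1])+.5,v) for v in range(90,240,5)])
F=np.array([p(u,40+np.argmax(Y[40:,u])-.5) for u in range(140,420,5)])
print('L',np.polyfit(L[:,1],L[:,0],1),L.mean(0));print('R',np.polyfit(R[:,1],R[:,0],1),R.mean(0));print('F',np.polyfit(F[:,0],F[:,1],1),F.mean(0))
plan(.589,.0167,.13,82)
"
```

```text
L [ 0.00365837 -0.07179744] [-0.07199055 -0.05278556]
R [0.00173287 0.07449238] [ 0.07440091 -0.05278201]
F [-0.00327189 -0.09684595] [ 0.00150787 -0.09685088]
t 10.65 pose [0.5885 0.0216 0.1994] tilt [ 0.  0. -1.] ty -98.07 q6 1.71 | shift [ 0.2313  0.0161 -0.004 ] turn -0.0026 alt 6.281
```

```bash
python3 -m handwheel '[[[0.05,0.012,-0.005],0],[[0.12,0.012,-0.005],0],[[0.165,0.012,-0.005],0],[[0.165,0.012,-0.005],0]]'
python3 -c "
from h import *
plan(.590,.018,.125,82)
f=manip.grab_frame('side'); crop(f,'s9.png',170,150,160,120,5)"
python3 -c "
from h import *
f=manip.grab_frame('scene'); crop(f,'c9.png',260,120,160,120,5)"
```

```text
t: 11.15
eef_pos: [0.5889, 0.017, 0.1479]
tcp_rot: [-0.704, 0.05, 0.706, 0.05]
force: [-0.1, -0.8, -3.0]
grip_width: 0.0209
t 11.15 pose [0.5889 0.017  0.1479] tilt [-0.003  0.    -1.   ] ty -98.14 q6 1.7 | shift [ 0.0762 -0.004  -0.0035] turn -0.005 alt 6.278
```

View pics/s9.png

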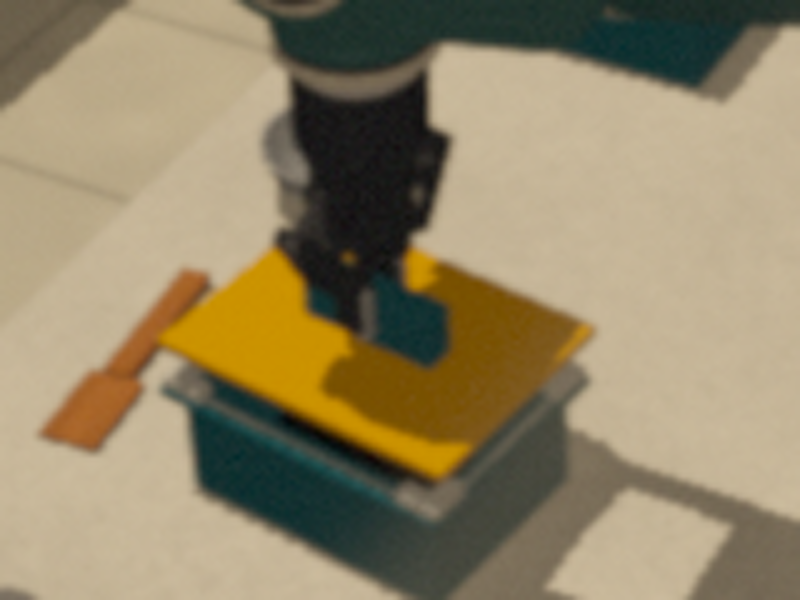

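View pics/c9.png

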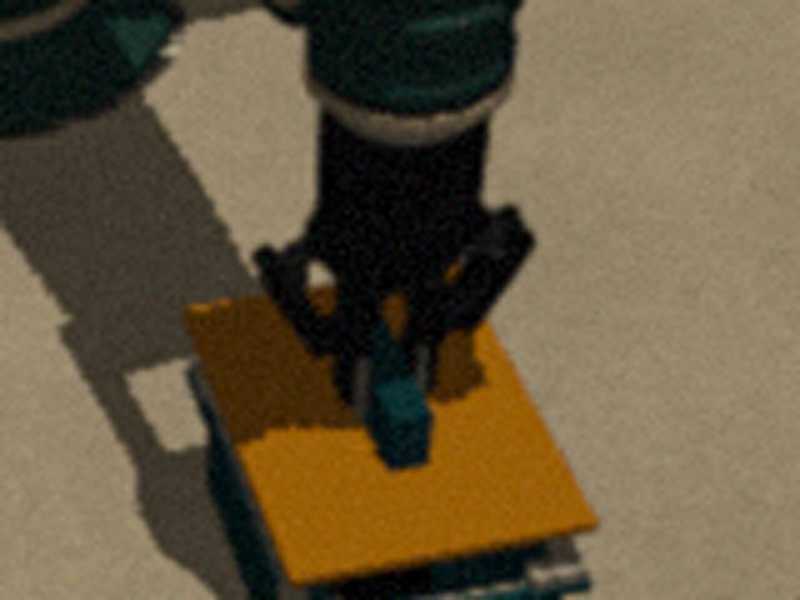

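```bash
python3 -c "
from h import *
f=manip.grab_frame('side')
q=[onz(*ray(f,*p),.1195)[:2] for p in((202,218.6),(257.6,246),(289.2,216))]
t=[onz(*ray(f,*p),.08)[:2] for p in((203,227.6),(256.6,253.8),(287,226.6))]
print(np.round(q,4).tolist(),np.round(t,4).tolist(),np.round(np.array(q)-t,4).tolist())
print('centres',((q[0]+q[2])/2).round(4),((t[0]+t[2])/2).round(4))
plan(.590,.018,.125,82)
"
```

```text
[[0.6866, 0.0837], [0.4939, 0.112], [0.4721, -0.0353]] [[0.691, 0.0787], [0.5025, 0.1041], [0.4772, -0.0323]] [[-0.0044, 0.005], [-0.0086, 0.008], [-0.0051, -0.003]]
centres [0.5794 0.0242] [0.5841 0.0232]
t 11.3 pose [0.5898 0.0169 0.1503] tilt [ 0.001  0.    -1.   ] ty -98.15 q6 1.7 | shift [ 0.0844 -0.0038 -0.0001] turn -0.0052 alt 6.278
```

```bash
python3 -m handwheel '[[[0.02,-0.003,0],0],[[0.04,-0.003,0],0],[[0.04,-0.003,0],0]]'
python3 -m handwheel '[[[0.015,0,0],0],[[0.03,0,0],0],[[0.03,0,0],0]]'
python3 -c "
from h import *
plan(.590,.018,.125,82)
f=manip.grab_frame('side'); crop(f,'s10.png',170,150,160,120,5)"
```

```text
t: 11.68
eef_pos: [0.5894, 0.0178, 0.137]
tcp_rot: [-0.705, 0.05, 0.706, 0.05]
force: [-0.1, -0.0, -2.5]
grip_width: 0.021
t: 12.05
eef_pos: [0.5894, 0.0178, 0.1282]
tcp_rot: [-0.705, 0.05, 0.706, 0.05]
force: [-0.2, -0.1, -2.2]
grip_width: 0.0211
t 12.05 pose [0.5894 0.0178 0.1282] tilt [-0.001  0.    -1.   ] ty -98.15 q6 1.7 | shift [ 0.0107 -0.001  -0.0017] turn -0.0051 alt 6.278
```

View pics/s10.png

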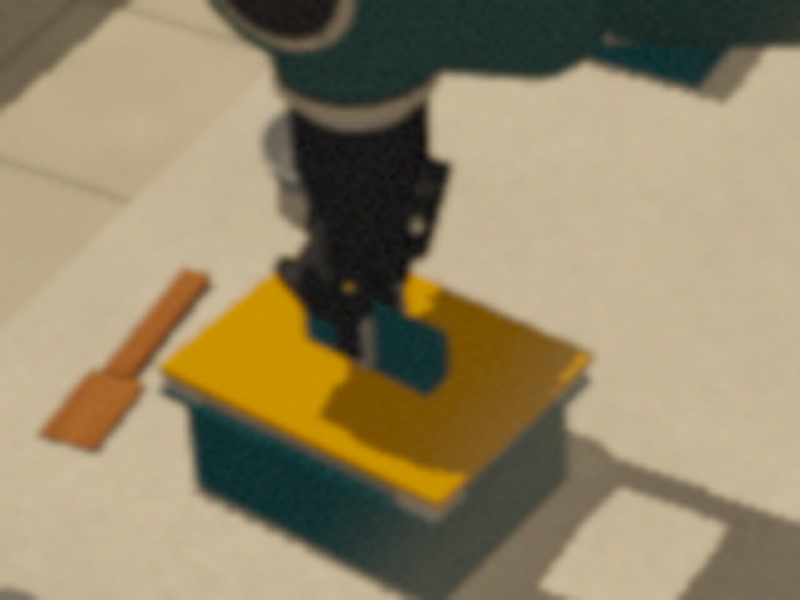

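```bash
python3 -m handwheel '[[[0.004,0,0],0],[[0.008,0,0],0],[[0.008,0,0],0]]'
python3 -m handwheel '[[[0.002,0,0],0],[[0.004,0,0],0],[[0.004,0,0],0]]'
```

```text
t: 12.48
eef_pos: [0.5896, 0.0178, 0.1262]
tcp_rot: [-0.705, 0.05, 0.705, 0.05]
force: [0.1, -0.2, -3.0]
grip_width: 0.0208
t: 12.85
eef_pos: [0.5897, 0.0178, 0.1252]
tcp_rot: [0.705, -0.05, -0.705, -0.05]
force: [-0.8, -0.3, -2.2]
grip_width: 0.0208
```

```bash
python3 -m handwheel '[[[0.0025,0,0],0],[[0.005,0,0],0],[[0.005,0,0],0]]'
python3 -m handwheel '[[[0.001,0,0],0],[[0.002,0,0],0],[[0.002,0,0],0]]'
```

```text
t: 13.22
eef_pos: [0.5898, 0.0178, 0.1251]
tcp_rot: [0.706, -0.05, -0.705, -0.05]
force: [-7.8, -1.2, 11.6]
grip_width: 0.0207
t: 13.6
eef_pos: [0.5899, 0.0178, 0.1251]
tcp_rot: [0.706, -0.05, -0.705, -0.05]
force: [-11.2, -0.5, 17.8]
grip_width: 0.0209
```

```bash
python3 -m handwheel '[[[-0.004,0,0],0],[[-0.004,0,0],0]]'
python3 -m handwheel '[[[0,0,0],0],[[0,0,0],0],[[0,0,0],0]]' 0.2
python3 -m handwheel '[[[-0.08,0,0],0],[[-0.2,0,0],0],[[-0.35,0,0],0],[[-0.4,0,0],0],[[-0.4,0,0],0]]'
python3 -c "
from h import *
plan(.590,.018,.25,82)
f=manip.grab_frame('wrist'); cv2.imwrite('pics/w11.png',cv2.convertScaleAbs(f['color'][:,:,::-1],alpha=1.3))
f=manip.grab_frame('side'); crop(f,'s11.png',170,150,160,120,5)"
```

```text
t: 13.85
eef_pos: [0.5899, 0.0178, 0.1251]
tcp_rot: [0.706, -0.05, -0.705, -0.05]
force: [-4.5, -0.2, 7.7]
grip_width: 0.0213
t: 14.22
eef_pos: [0.5896, 0.0177, 0.1241]
tcp_rot: [-0.705, 0.05, 0.705, 0.05]
force: [0.1, 0.2, 0.0]
grip_width: 0.0513
t: 14.85
eef_pos: [0.5899, 0.0178, 0.2447]
tcp_rot: [0.706, -0.05, -0.705, -0.05]
force: [-0.2, 0.4, -1.3]
grip_width: 0.051
t 14.85 pose [0.5899 0.0178 0.2447] tilt [ 0.001 -0.    -1.   ] ty -98.15 q6 1.7 | shift [-0.0178 -0.0008 -0.0004] turn -0.0052 alt 6.278
```

View pics/w11.png

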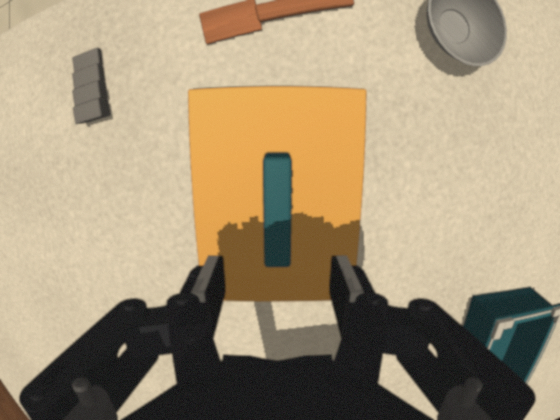

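View pics/s11.png

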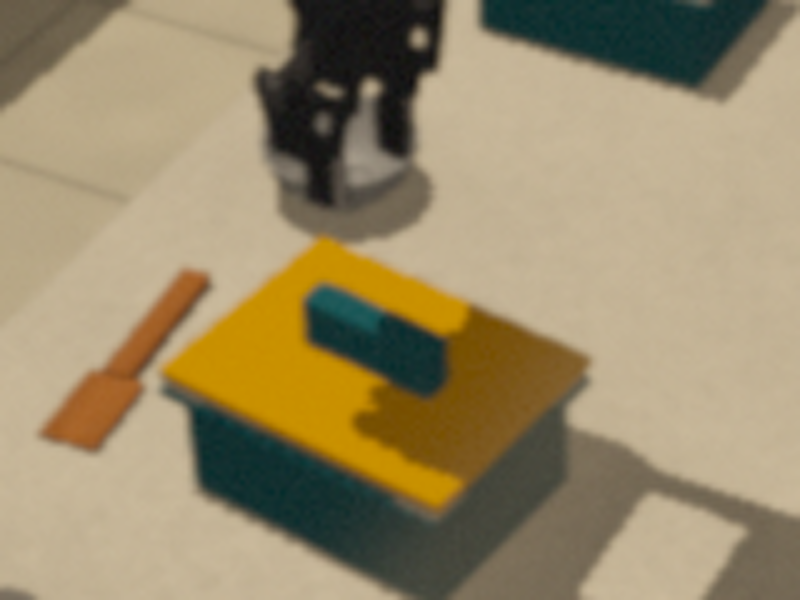

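The lid lies squarely on the seal with its handle up; in the wrist view the panel covers (190–366, 87–300) and sits central on the tub. Next I'll shut the jaws and press the corners in turn.

```bash
python3 -c "
from h import *
plan(.6859,.0682,.135,82)"
```

```text
t 14.95 pose [0.5893 0.0178 0.2426] tilt [-0.002  0.    -1.   ] ty -98.15 q6 1.7 | shift [ 0.358  -0.2121 -0.2956] turn -0.0052 alt 6.278
```

```bash
python3 -m handwheel '[[[0,-0.1,-0.15],0],[[0.1,-0.212,-0.295],0],[[0.26,-0.212,-0.295],0],[[0.355,-0.212,-0.295],0],[[0.355,-0.212,-0.295],0]]' -1
python3 -m handwheel '[[[0,0,0],0]]'
python3 -c "
from h import *
plan(.6859,.0682,.118,82)
f=manip.grab_frame('side'); crop(f,'s12.png',170,150,160,120,5)
f=manip.grab_frame('wrist'); cv2.imwrite('pics/w12.png',cv2.convertScaleAbs(f['color'][:,:,::-1],alpha=1.3))"
```

```text
t: 15.58
eef_pos: [0.6847, 0.0681, 0.1335]
tcp_rot: [-0.703, 0.051, 0.708, 0.05]
force: [-0.5, -0.1, 0.0]
grip_width: -0.0001
t: 15.7
eef_pos: [0.6865, 0.0682, 0.1386]
tcp_rot: [0.706, -0.05, -0.705, -0.05]
force: [0.4, -0.4, -0.6]
grip_width: -0.0003
t 15.7 pose [0.6865 0.0682 0.1386] tilt [ 0.001  0.    -1.   ] ty -98.15 q6 1.78 | shift [0.0686 0.0001 0.0019] turn -0.0054 alt 6.278
```

View pics/s12.png

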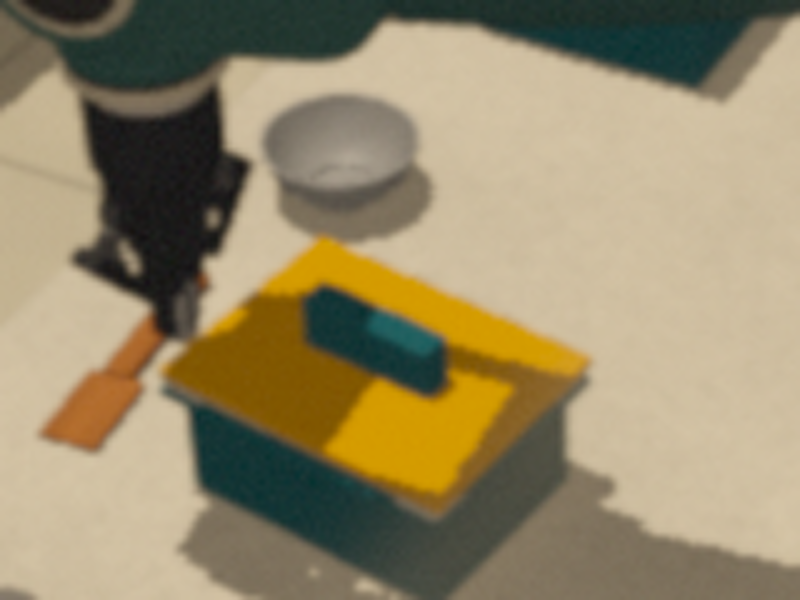

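View pics/w12.png

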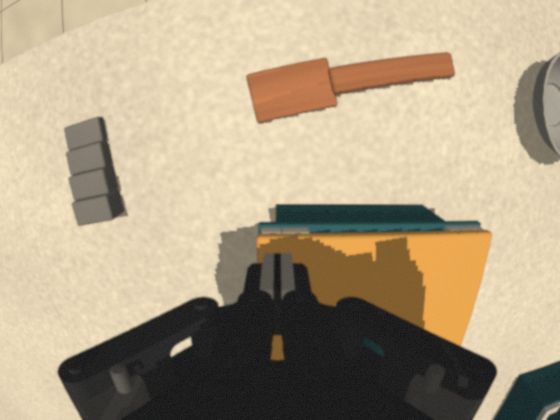

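Tips stand over corner a, at about (278,265) in the wrist view. Pressing slowly.

```bash
python3 -m handwheel '[[[0.03,0,0],0],[[0.055,0,0],0],[[0.06,0,0],0],[[0.066,0,0],0],[[0.072,0,0],0]]'
python3 -m handwheel '[[[0.005,0,0],0],[[0.01,0,0],0],[[0.015,0,0],0],[[0.02,0,0],0]]'
python3 -c "
from h import *
plan(.6859,.0682,.108,82)"
```

```text
t: 16.42
eef_pos: [0.6864, 0.0682, 0.1174]
tcp_rot: [0.706, -0.05, -0.705, -0.05]
force: [-7.5, -0.0, 13.6]
grip_width: -0.0001
t: 16.92
eef_pos: [0.6868, 0.0684, 0.1123]
tcp_rot: [0.706, -0.05, -0.705, -0.05]
force: [-5.3, 1.8, 15.2]
grip_width: 0.0001
t 16.93 pose [0.6868 0.0684 0.1123] tilt [ 0.002  0.    -1.   ] ty -98.14 q6 1.78 | shift [0.0144 0.0012 0.0028] turn -0.0049 alt 6.278
```

```bash
python3 -m handwheel '[[[0.004,0,0],0],[[0.008,0,0],0],[[0.012,0,0],0],[[0.012,0,0],0]]'

```

```text
t: 17.42
eef_pos: [0.687, 0.0685, 0.1107]
tcp_rot: [0.707, -0.05, -0.704, -0.05]
force: [-13.1, 0.8, 30.5]
grip_width: -0.0003
```

```bash
python3 -m handwheel '[[[-0.05,0,0],0],[[-0.1,0.1,0],0],[[-0.1,0.3,0],0],[[-0.1,0.42,0],0],[[-0.1,0.42,0],0]]'
python3 -c "
from h import *
plan(.6683,-.0566,.118,82)
f=manip.grab_frame('wrist'); cv2.imwrite('pics/w13.png',cv2.convertScaleAbs(f['color'][:,:,::-1],alpha=1.3))"
```

```text
t: 18.05
eef_pos: [0.6682, -0.0588, 0.1369]
tcp_rot: [0.705, -0.051, -0.705, -0.051]
force: [-0.2, 0.4, -0.4]
grip_width: 0.0001
t 18.05 pose [ 0.6682 -0.0588  0.1369] tilt [ 0. -0. -1.] ty -98.3 q6 1.59 | shift [ 0.063  -0.0073  0.0007] turn -0.0106 alt 6.273
```

View pics/w13.png

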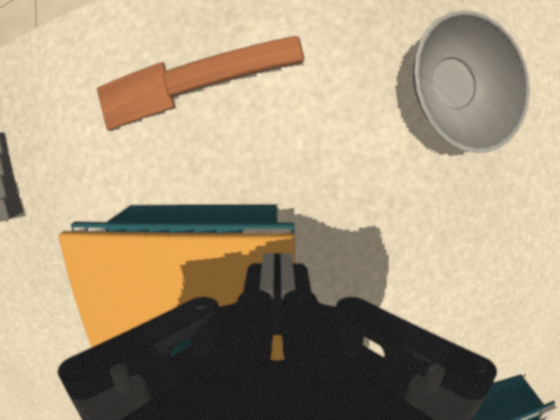

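Tips are over corner b at about (278,265). The lid edge at column 295 is close, so I'll shift slightly inward and press.

```bash
python3 -m handwheel '[[[0.03,-0.008,0],0],[[0.055,-0.008,0],0],[[0.06,-0.008,0],0],[[0.066,-0.008,0],0],[[0.072,-0.008,0],0]]'
python3 -m handwheel '[[[0.005,0,0],0],[[0.01,0,0],0],[[0.015,0,0],0],[[0.02,0,0],0]]'
python3 -m handwheel '[[[0.004,0,0],0],[[0.008,0,0],0],[[0.008,0,0],0]]'

```

```text
t: 18.73
eef_pos: [0.6688, -0.0533, 0.1159]
tcp_rot: [0.705, -0.05, -0.705, -0.05]
force: [-4.9, 3.3, 12.7]
grip_width: 0.0
t: 19.23
eef_pos: [0.6692, -0.0534, 0.1104]
tcp_rot: [0.706, -0.05, -0.705, -0.05]
force: [-7.5, 5.0, 23.5]
grip_width: 0.0001
t: 19.6
eef_pos: [0.6692, -0.0534, 0.1103]
tcp_rot: [0.706, -0.05, -0.705, -0.05]
force: [-15.8, 5.8, 32.9]
grip_width: 0.0001
```

```bash
python3 -m handwheel '[[[-0.1,0,0],0],[[-0.12,0,0.12],0],[[-0.12,0.0,0.32],0],[[-0.12,0,0.5],0],[[-0.12,0,0.58],0]]'
python3 -m handwheel '[[[0,0,0],0]]'
python3 -c "
from h import *
plan(.4941,-.0322,.118,82)
f=manip.grab_frame('wrist'); cv2.imwrite('pics/w14.png',cv2.convertScaleAbs(f['color'][:,:,::-1],alpha=1.3))
f=manip.grab_frame('side'); crop(f,'s14.png',170,150,160,120,5)"
```

```text
t: 20.23
eef_pos: [0.4944, -0.0289, 0.1425]
tcp_rot: [0.705, -0.05, -0.705, -0.05]
force: [0.2, -0.5, 1.1]
grip_width: 0.0002
t: 20.35
eef_pos: [0.4956, -0.0291, 0.1429]
tcp_rot: [0.706, -0.05, -0.705, -0.05]
force: [-0.4, 0.3, 0.5]
grip_width: 0.0001
t 20.35 pose [ 0.4956 -0.0291  0.1429] tilt [ 0.001 -0.    -1.   ] ty -98.12 q6 1.6 | shift [0.0832 0.0108 0.0036] turn -0.0041 alt 6.279
```

View pics/w14.png

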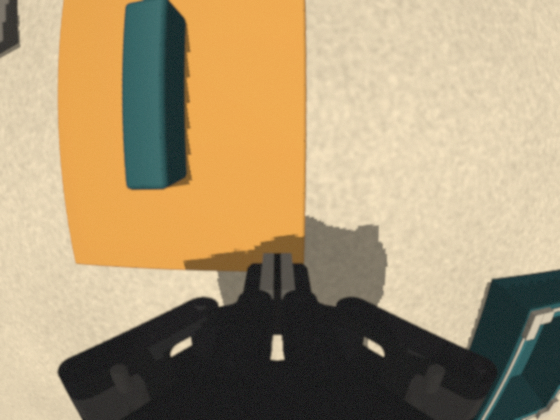

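View pics/s14.png

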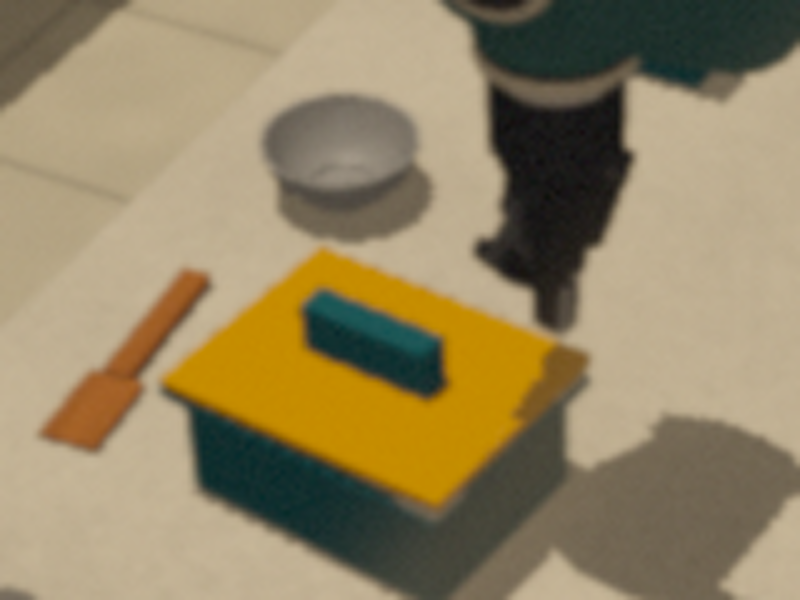

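```bash
python3 -c "
from h import *
f=manip.grab_frame('wrist');P,Rm,s=tool()
tip=P+Rm[:,0]*.022
print(wproj(f,tip),wproj(f,P+Rm[:,0]*.0465),'front/back of pad on panel',[wproj(f,P+Rm[:,0]*.0465+Rm[:,2]*k) for k in(-.011,.011)])
q=[onz(*wray(f,*p),.0965)[:2].round(4) for p in((76,263),(304,238),(215,269))];print(q,P)
"
```

```text
(np.float64(274.6056788991815), np.float64(268.73679434760425)) (np.float64(274.87816901343984), np.float64(248.71863630049762)) front/back of pad on panel [(np.float64(274.84193901542477), np.float64(230.46271435417978)), (np.float64(274.91681332273214), np.float64(266.1102858445426))]
[array([0.502 , 0.1035]), array([ 0.5014, -0.0465]), array([0.4891, 0.0071])] [ 0.49713905 -0.02948096  0.14263284]
```

```bash
python3 -m handwheel '[[[0.04,0.006,0],0],[[0.065,0.006,0],0],[[0.072,0.006,0],0],[[0.08,0.006,0],0],[[0.086,0.006,0],0]]'
python3 -m handwheel '[[[0.005,0,0],0],[[0.01,0,0],0],[[0.015,0,0],0],[[0.02,0,0],0]]'
python3 -m handwheel '[[[0.004,0,0],0],[[0.007,0,0],0],[[0.007,0,0],0]]'

```

```text
t: 21.12
eef_pos: [0.4964, -0.0313, 0.1176]
tcp_rot: [0.705, -0.05, -0.705, -0.05]
force: [-7.8, 0.5, 11.1]
grip_width: -0.0001
t: 21.62
eef_pos: [0.4967, -0.0315, 0.1122]
tcp_rot: [0.706, -0.05, -0.705, -0.05]
force: [-6.5, -1.6, 15.0]
grip_width: -0.0001
t: 22.0
eef_pos: [0.4968, -0.0315, 0.1108]
tcp_rot: [0.706, -0.05, -0.705, -0.05]
force: [-9.5, -1.5, 20.8]
grip_width: 0.0002
```

```bash
python3 -m handwheel '[[[0.003,0,0],0],[[0.005,0,0],0],[[0.005,0,0],0]]'
python3 -m handwheel '[[[-0.06,0,0],0],[[-0.12,-0.1,0],0],[[-0.12,-0.3,0],0],[[-0.12,-0.41,0],0],[[-0.12,-0.41,0],0]]'
python3 -m handwheel '[[[0,0,0],0]]'
python3 -c "
from h import *
plan(.5117,.0926,.118,82)
f=manip.grab_frame('wrist'); cv2.imwrite('pics/w15.png',cv2.convertScaleAbs(f['color'][:,:,::-1],alpha=1.3))"
```

```text
t: 22.38
eef_pos: [0.4969, -0.0315, 0.1106]
tcp_rot: [0.706, -0.05, -0.705, -0.05]
force: [-18.0, 0.3, 36.8]
grip_width: -0.0
t: 23.0
eef_pos: [0.5138, 0.0923, 0.1434]
tcp_rot: [0.705, -0.049, -0.705, -0.049]
force: [-0.3, 0.3, 0.1]
grip_width: 0.0001
t: 23.12
eef_pos: [0.5137, 0.0902, 0.1433]
tcp_rot: [0.705, -0.05, -0.705, -0.05]
force: [0.2, 0.8, -0.5]
grip_width: 0.0002
t 23.12 pose [0.5137 0.0902 0.1433] tilt [ 0. -0. -1.] ty -98.13 q6 1.84 | shift [ 0.0843 -0.007   0.0077] turn -0.0045 alt 6.279
```

View pics/w15.png

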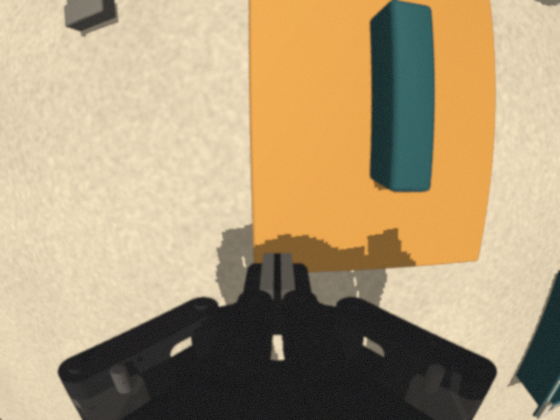

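Corner c came home: about 37 N at z 0.1106. The tips are now over corner d.

```bash
python3 -m handwheel '[[[0.04,-0.003,0.003],0],[[0.065,-0.003,0.003],0],[[0.072,-0.003,0.003],0],[[0.08,-0.003,0.003],0],[[0.088,-0.003,0.003],0]]'
python3 -m handwheel '[[[0.005,0,0],0],[[0.01,0,0],0],[[0.015,0,0],0],[[0.02,0,0],0]]'
python3 -m handwheel '[[[0.004,0,0],0],[[0.006,0,0],0],[[0.006,0,0],0]]'

```

```text
t: 23.8
eef_pos: [0.5131, 0.0915, 0.1174]
tcp_rot: [0.706, -0.05, -0.705, -0.05]
force: [-5.7, 0.2, 10.0]
grip_width: -0.0001
t: 24.3
eef_pos: [0.513, 0.0916, 0.1117]
tcp_rot: [0.705, -0.05, -0.705, -0.05]
force: [-5.9, 0.2, 10.6]
grip_width: 0.0001
t: 24.68
eef_pos: [0.513, 0.0917, 0.11]
tcp_rot: [0.706, -0.05, -0.705, -0.05]
force: [-6.1, 0.6, 10.8]
grip_width: 0.0002
```

```bash
python3 -m handwheel '[[[0.004,0,0],0],[[0.008,0,0],0],[[0.008,0,0],0]]'
python3 -m handwheel '[[[0.003,0,0],0],[[0.003,0,0],0]]'

```

```text
t: 25.05
eef_pos: [0.5133, 0.0917, 0.1099]
tcp_rot: [0.706, -0.05, -0.705, -0.05]
force: [-17.9, -1.0, 34.1]
grip_width: 0.0001
t: 25.3
eef_pos: [0.5135, 0.0918, 0.1098]
tcp_rot: [0.706, -0.05, -0.705, -0.05]
force: [-22.8, -1.6, 44.4]
grip_width: 0.0
```

All four yielded and bottomed out at a: 0.1107, b: 0.1103, c: 0.1106, d: 0.1098. I'll make a checking round, starting at a.

```bash
python3 -m handwheel '[[[-0.06,0,0],0],[[-0.1,0,-0.1],0],[[-0.1,0,-0.3],0],[[-0.1,0,-0.5],0],[[-0.1,0,-0.582],0]]'
python3 -m handwheel '[[[0,0,0],0],[[0,0,0],0]]'
python3 -c "
from h import *
plan(.686,.068,.1103,82)"
```

```text
t: 25.92
eef_pos: [0.6881, 0.0661, 0.135]
tcp_rot: [-0.705, 0.05, 0.705, 0.05]
force: [-0.0, 0.6, 0.1]
grip_width: 0.0001
t: 26.18
eef_pos: [0.6852, 0.0669, 0.1355]
tcp_rot: [-0.705, 0.05, 0.705, 0.05]
force: [0.4, 0.5, 0.6]
grip_width: -0.0002
t 26.18 pose [0.6852 0.0669 0.1355] tilt [-0.  0. -1.] ty -98.14 q6 1.77 | shift [ 0.0841 -0.004  -0.0021] turn -0.0049 alt 6.278
```

```bash
python3 -m handwheel '[[[0.04,0,0],0],[[0.07,0,0],0],[[0.078,0,0],0],[[0.084,0,0],0],[[0.084,0,0],0]]'
python3 -m handwheel '[[[0.004,0,0],0],[[0.008,0,0],0],[[0.008,0,0],0]]'

```

```text
t: 26.8
eef_pos: [0.6858, 0.0668, 0.1105]
tcp_rot: [0.705, -0.05, -0.705, -0.05]
force: [0.4, -0.8, 0.8]
grip_width: 0.0001
t: 27.18
eef_pos: [0.686, 0.0667, 0.11]
tcp_rot: [0.706, -0.05, -0.705, -0.05]
force: [-7.5, 0.1, 16.0]
grip_width: -0.0001
```

```bash
python3 -m handwheel '[[[0.003,0,0],0],[[0.006,0,0],0],[[0.006,0,0],0]]'
python3 -m handwheel '[[[-0.05,0,0],0],[[-0.1,0.1,0],0],[[-0.1,0.3,0],0],[[-0.1,0.41,0],0],[[-0.1,0.41,0],0]]'
python3 -c "
from h import *
plan(.6686,-.0545,.1103,82)"
```

```text
t: 27.55
eef_pos: [0.6861, 0.0668, 0.1099]
tcp_rot: [0.706, -0.05, -0.705, -0.05]
force: [-16.6, -1.4, 28.4]
grip_width: -0.0003
t: 28.18
eef_pos: [0.6682, -0.0571, 0.1367]
tcp_rot: [0.705, -0.051, -0.705, -0.051]
force: [0.4, 0.7, -0.6]
grip_width: 0.0001
t 28.18 pose [ 0.6682 -0.0571  0.1367] tilt [ 0. -0. -1.] ty -98.3 q6 1.59 | shift [ 0.0879 -0.0087 -0.0002] turn -0.0103 alt 6.273
```

```bash
python3 -m handwheel '[[[0.04,0,0],0],[[0.07,0,0],0],[[0.08,0,0],0],[[0.088,0,0],0],[[0.088,0,0],0]]'
python3 -m handwheel '[[[0.004,0,0],0],[[0.008,0,0],0],[[0.012,0,0],0],[[0.012,0,0],0]]'

```

```text
t: 28.8
eef_pos: [0.6685, -0.0547, 0.1101]
tcp_rot: [0.705, -0.05, -0.705, -0.05]
force: [0.3, 0.0, -0.8]
grip_width: 0.0
t: 29.3
eef_pos: [0.6687, -0.0547, 0.1099]
tcp_rot: [0.706, -0.05, -0.705, -0.05]
force: [-16.6, 3.2, 29.2]
grip_width: -0.0001
```

b is solid at 0.1099. Next is c.

```bash
python3 -m handwheel '[[[-0.07,0,0],0],[[-0.1,0,0.12],0],[[-0.1,0.0,0.32],0],[[-0.1,0,0.5],0],[[-0.1,0,0.575],0]]'
python3 -m handwheel '[[[0.03,0,0],0],[[0.06,0,0],0],[[0.075,0,0],0],[[0.084,0,0],0],[[0.084,0,0],0]]'

```

```text
t: 29.92
eef_pos: [0.4957, -0.0302, 0.1368]
tcp_rot: [0.706, -0.05, -0.705, -0.05]
force: [1.0, 0.5, 1.2]
grip_width: 0.0001
t: 30.55
eef_pos: [0.4977, -0.0306, 0.1107]
tcp_rot: [-0.705, 0.05, 0.706, 0.05]
force: [-0.1, 0.7, -0.6]
grip_width: 0.0004
```

```bash
python3 -m handwheel '[[[0.004,0,0],0],[[0.008,0,0],0],[[0.012,0,0],0],[[0.012,0,0],0]]'

```

```text
t: 31.05
eef_pos: [0.4979, -0.0306, 0.1099]
tcp_rot: [0.706, -0.05, -0.705, -0.05]
force: [-14.0, 1.5, 27.3]
grip_width: -0.0
```

```bash
python3 -m handwheel '[[[-0.06,0,0],0],[[-0.1,-0.1,0],0],[[-0.1,-0.3,0],0],[[-0.1,-0.41,0],0],[[-0.1,-0.41,0],0]]'
python3 -m handwheel '[[[0.03,0,0],0],[[0.06,0,0],0],[[0.075,0,0],0],[[0.084,0,0],0],[[0.084,0,0],0]]'
python3 -m handwheel '[[[0.004,0,0],0],[[0.008,0,0],0],[[0.012,0,0],0],[[0.012,0,0],0]]'

```

```text
t: 31.68
eef_pos: [0.5152, 0.093, 0.1378]
tcp_rot: [0.705, -0.049, -0.705, -0.049]
force: [-0.4, -0.6, 1.0]
grip_width: 0.0
t: 32.3
eef_pos: [0.515, 0.091, 0.1121]
tcp_rot: [-0.705, 0.05, 0.705, 0.05]
force: [0.0, -0.6, 0.3]
grip_width: 0.0001
t: 32.8
eef_pos: [0.5151, 0.0912, 0.11]
tcp_rot: [0.706, -0.05, -0.705, -0.05]
force: [-8.0, -1.1, 14.6]
grip_width: 0.0001
```

Contact at 0.110, so d is level with the others. I'll push a little more to confirm, then retreat and look.

```bash
python3 -m handwheel '[[[0.004,0,0],0],[[0.006,0,0],0],[[0.006,0,0],0]]'
python3 -m handwheel '[[[-0.1,0,0],0],[[-0.3,0,0],0],[[-0.5,0.1,0],0],[[-0.6,0.2,-0.15],0],[[-0.6,0.22,-0.2],0]]'
python3 -m handwheel '[[[0,0,0],0],[[0,0,0],0]]'
python3 -c "
from h import *
plan(.590,.018,.25,82)
f=manip.grab_frame('wrist'); cv2.imwrite('pics/w20.png',cv2.convertScaleAbs(f['color'][:,:,::-1],alpha=1.3))
f=manip.grab_frame('side'); crop(f,'s20.png',170,150,160,120,5)
f=manip.grab_frame('scene'); crop(f,'c20.png',220,160,240,180,3.3)"
```

```text
t: 33.17
eef_pos: [0.5152, 0.0913, 0.1099]
tcp_rot: [0.706, -0.05, -0.705, -0.05]
force: [-17.6, -3.9, 34.1]
grip_width: 0.0002
t: 33.8
eef_pos: [0.5667, 0.0157, 0.2896]
tcp_rot: [0.707, -0.051, -0.704, -0.051]
force: [-0.3, 0.7, -0.6]
grip_width: 0.0003
t: 34.05
eef_pos: [0.5643, 0.018, 0.2855]
tcp_rot: [-0.705, 0.05, 0.706, 0.05]
force: [-0.1, 0.6, -0.3]
grip_width: 0.0
t 34.05 pose [0.5643 0.018  0.2855] tilt [-0.002  0.    -1.   ] ty -98.12 q6 1.7 | shift [ 0.1181 -0.012  -0.085 ] turn -0.0041 alt 6.279
```

View pics/s20.png

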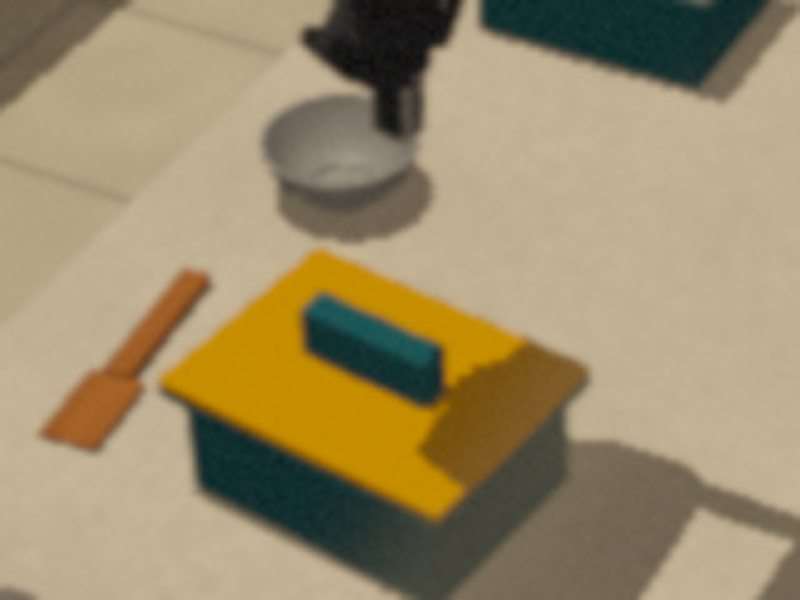

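View pics/c20.png

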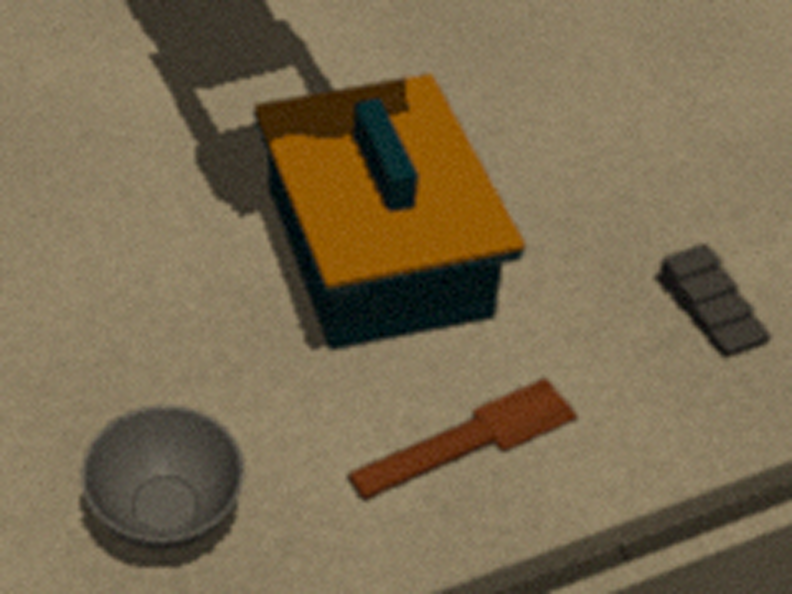

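View pics/w20.png

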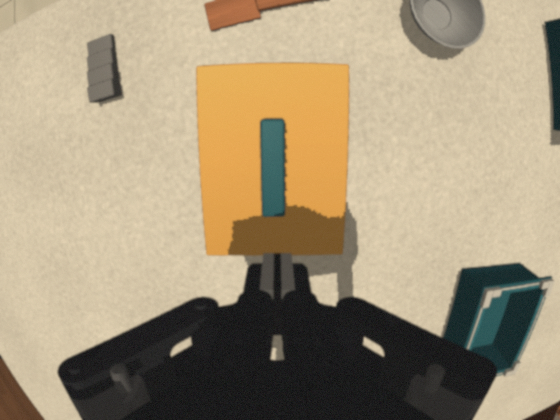

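The lid lies flush and square; no white seal shows under any edge in the side view (165–588, 250–520). The bowl, horn and doorstop are where they were, and the arm touches nothing. I'll hand the job in.

```bash
python3 -c "
from rig import manip
print(manip.finish_job())"
```

```text
the job is handed in; nothing more can be done
None
```

I handed the job in at about 34 s of the 72 s allowed. The brush is lying lengthwise in the tub farthest to the robot's left, and the lid is on squarely with its handle up.

- **Pressing:** I pressed the corners one at a time, in the order a, b, c, d, until each stopped giving. A second light round found all four solid, with the fingertips at 0.1098–0.1100 m. The expected height for a fully home lid is 0.110 m.
- **Last look:** The pictures show the lid flush, with no white seal visible. The horn, bowl and doorstop are where they were, and the arm is clear of everything.
- **Force:** One press at corner d reached 44 N at the closed fingertips. That is above the 40 N set for the arm and the gripper's body, though only the fingertips touched the lid there. The other presses ended at about 28–37 N.
- **Disagreements in measurement:** The side camera put the tub's centre about 5 mm from where the wrist camera did. The cameras also differed by a degree or two on the tub's angle. I trusted the wrist camera, and the lid's plug went into the mouth without any sideways force.

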